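# Mirror a row of mosaic stone bars into the setting rack

## Robot

A 7-joint arm with a two-finger parallel gripper is mounted at the origin on the work surface. World frame = base frame: x ahead of the robot, y to its left, z up, the work surface at z = 0. Lengths are in m, angles in rad, forces in N, time in s.
With the tool pointing down it reaches from about 0.425 to 0.925 m from the base axis. Payload 6.8 kg.
Tool frame: the origin (TCP) lies at the very end of the fingers, on their centre line; the grasp point (between the pads) lies 19 mm behind it (robot.grip_point_offset is the z of the grasp point in the tool frame, in m); z points along the fingers, y is the line along which they close (so a half turn about z gives the same grasp; the last joint's range is limited). The gripper opens to 88 mm and grips with 3 to 60 N. Pads are 20 mm wide; open, the fingers measure 115 mm over their backs; the gripper's body (75 mm by 178 mm) begins 61 mm behind the grasp point.
Start: joints at [-1.301, 0.477, 0.022, 1.555, -0.011, 1.109, -0.083], TCP at [0.249, 0.627, 0.223] pointing down, gripper open.
Joint ranges: [-2.96, 2.96], [-0.34, 2.1], [-1.41, 1.46], [0.24, 2.44], [-1.37, 4.51], [0.17, 1.92], [-2.96, 2.96]. Speed limits (rad/s): [2.39, 2.39, 3.14, 3.14, 3.14, 3.14, 3.14].

## Interface

Orientations are given as a rotation vector (axis times angle).
In Python, from station import robot gives the robot as it stands. The module is installed in compiled form; this text tells all that it offers.
- The arm moves only by the tool drive_tool, never from a script. Its argument "deltas" is a list of rows, each an object of numbers: "x", "y", "z": the shift along the tool's x, y, z in cm; "turn": the turn about the tool's z in rad. A call has 1 to 12 rows; each row shifts and turns the commanded pose from where the row before left it, along the tool's axes as they then stand; what a row does not reach is not made up. A row lasts 1/8 s, in which the tool goes at most 62.5 mm and 10.7 degrees, less where a joint would pass 70% of its speed; a pose out of reach is approached as far as the arm can. A call with a gripper value outside its range is refused whole. "hand" is the opening, from -1 (shut) to 1 (fully open), set as the call begins (left out, the last holds). The fingers move at their own pace and stop on an object; "force" is the grip in N (left out, the last holds). Time passes only in rows, so rows that do not move let the fingers close. It gives the time, the measured TCP pose, the force, the opening and the grip force at its end, in the units of the state.
- robot.read_state(): the state, without advancing time (a new reading comes with each control period).
- robot.capture(name): name is "scene" or "side" or "wrist"; returns a dict with "color" (400x640x3 uint8, red, green, blue), "fovy" (degrees; the focal length in pixels is half the picture's height over the tangent of half this angle, whatever the lens; pixels are square), "cx", "cy" (the principal point, pixels), "camera_from_world" (4x4, takes a point from world to camera coordinates). Camera axes: x right, y up, looking along -z (the intrinsics and any distortion apply to the point x, -y, -z); pixel columns grow to the right and rows downward; lengths in m; the calibration is good to about 2 mm. A picture is of the moment at which its call begins. There is no depth.
- robot.job_done(): hands the job in; it is judged then, once.
The state is a dict: "clock": time; "q": joint angles; "qd": joint speeds; "tau": joint torques, N m; "position": TCP position; "tcp_rot": TCP orientation; "ft_force": force on the tool from outside, world axes, zero at the start; "wrist_torque": the same for the moment, N m; "opening": finger opening in m; "grasp_force": force on a finger pad.
Only numpy, scipy, OpenCV 4.12 (cv2) and the standard library are available. Lean on these libraries where they do the work, as an engineer would, in place of code of your own. Each camera call takes 0.05 s, during which the arm holds its last target. There are 200 camera calls.

## Task

This mosaic is set face down, so its colours must be laid out mirrored: move the four coloured stone bars from the wooden storage rack to the empty grey setting rack in reverse order, so that the bar from the leftmost wooden pocket ends in the rightmost grey pocket and so on, one bar in each. Lay every bar flat on the floor of its pocket, along the pocket and with the side up that is up now, and let go of it.

Things in the scene. Friction and masses are not known exactly. Their poses are not given: they have to be found in the camera images.
- bar_red: loose red stone bar, 80 x 26 x 30 mm (x, y, z), about 0.15 kg, lying in the wooden pocket with the red chip. Origin: centre of its underside; x along its length, z up. Grip it from above across its 26 mm width (y)
- bar_yellow: loose yellow stone bar, 80 x 26 x 30 mm (x, y, z), about 0.15 kg, lying in the wooden pocket with the yellow chip. Origin: centre of its underside; x along its length, z up. Grip it from above across its 26 mm width (y)
- bar_blue: loose blue stone bar, 80 x 26 x 30 mm (x, y, z), about 0.15 kg, lying in the wooden pocket with the blue chip. Origin: centre of its underside; x along its length, z up. Grip it from above across its 26 mm width (y)
- bar_green: loose green stone bar, 80 x 26 x 30 mm (x, y, z), about 0.15 kg, lying in the wooden pocket with the green chip. Origin: centre of its underside; x along its length, z up. Grip it from above across its 26 mm width (y)
- pocket_red: fixed pocket of the storage rack, with a red chip (36 x 18 mm) on its ledge at the robot's end; the red bar starts in it, up to 5 mm off its middle. Origin: under the middle of the pocket, 10 mm above the table; x points away from the robot along the pocket. Floor 6 mm above the origin (16 mm above the table), inside 104 mm (x) by 49 mm (y), rims 10 mm above the floor
- pocket_yellow: fixed pocket of the storage rack, with a yellow chip (36 x 18 mm) on its ledge at the robot's end; the yellow bar starts in it, up to 5 mm off its middle. Origin: under the middle of the pocket, 10 mm above the table; x points away from the robot along the pocket. Floor 6 mm above the origin (16 mm above the table), inside 104 mm (x) by 49 mm (y), rims 10 mm above the floor
- pocket_blue: fixed pocket of the storage rack, with a blue chip (36 x 18 mm) on its ledge at the robot's end; the blue bar starts in it, up to 5 mm off its middle. Origin: under the middle of the pocket, 10 mm above the table; x points away from the robot along the pocket. Floor 6 mm above the origin (16 mm above the table), inside 104 mm (x) by 49 mm (y), rims 10 mm above the floor
- pocket_green: fixed pocket of the storage rack, with a green chip (36 x 18 mm) on its ledge at the robot's end; the green bar starts in it, up to 5 mm off its middle. Origin: under the middle of the pocket, 10 mm above the table; x points away from the robot along the pocket. Floor 6 mm above the origin (16 mm above the table), inside 104 mm (x) by 49 mm (y), rims 10 mm above the floor
- storage_rack: fixed dark wooden base board (150 x 256 x 10 mm) that carries the four wooden pockets side by side along its y axis, at y = +93, +31, -31 and -93 mm, in any order of colour. Origin: centre of its underside, on the table; x away from the robot, y to the robot's left, within 0.22 rad
- setting_rack: fixed light grey metal tray, 120 x 260 mm (x, y), beside the storage rack (either side), empty; four plain pockets at x = 0 and y = +93, +31, -31, -93 mm. Origin: centre of its underside, on the table; x away from the robot, y to the robot's left, within 0.22 rad. Pocket floors 12 mm above the origin, inside 104 mm (x) by 50 mm (y), rims 10 mm above the floor
Mind the look-alikes: they are no part of the job. What is shaped like the bar_yellow but black or white is not meant.

How it is judged:
By the outcome, as a careful person would: the job done as asked, in the order asked, and still so for the second after the job is handed in, with the robot touching nothing.
It also fails if it takes over 91 s, if anything falls off the work surface, if the arm or the gripper's body presses on something with over 40 N, if the wrist force passes 120 N, or if a joint passes its speed limit or range.

## Working session

There is one attempt and no reset: what is moved stays moved. The work goes in short steps, Python scripts to look and compute and a tool call to move; the robot and the scene stay as the last step left them, time stands still between calls to the robot, and variables do not carry over. Pictures are saved under pics/ and viewed, at most 14 in all, crops included, and the job is handed in when it is done.

Besides the shell and the picture viewer there is one more tool, called after ">>>" as name([rows], argument=value, ...), one row to a line, values as JSON. drive_tool: Moves the arm, as the interface text tells. Its arguments: {"type":"object","properties":{"deltas":{"type":"array","items":{"type":"object","properties":{"x":{"type":"number"},"y":{"type":"number"},"z":{"type":"number"},"turn":{"type":"number"}}}},"hand":{"type":"number"},"force":{"type":"number"}},"required":["deltas"]}

```bash
mkdir -p pics; python3 - <<'E'
from station import robot
import cv2
for n in ["scene","side","wrist"]:
    c=robot.capture(n); cv2.imwrite(f"pics/{n}0.png",c["color"][:,:,::-1])
    print(n,{k:v for k,v in c.items() if k!="color"})
print(robot.read_state(), robot.grip_point_offset)
E
```

```text
scene {'fovy': 51.71103989479783, 'cx': 323.7897515589118, 'cy': 199.40003395126783, 'camera_from_world': array([[ 0.71120337,  0.70282115, -0.0152382 , -0.31250915],
       [-0.41602124,  0.43825826,  0.79677853,  0.14470715],
       [ 0.56667107, -0.56033216,  0.60407927, -1.05813274],
       [ 0.        ,  0.        ,  0.        ,  1.        ]])}
side {'fovy': 55.202078983092456, 'cx': 313.6151036549423, 'cy': 197.80914073895374, 'camera_from_world': array([[-0.99058121, -0.13596162, -0.01622643,  0.45353069],
       [ 0.0582843 , -0.52591373,  0.84853856, -0.07062854],
       [-0.12390238,  0.83960061,  0.52888469, -0.69551674],
       [ 0.        ,  0.        ,  0.        ,  1.        ]])}
wrist {'fovy': 61.69002536533139, 'cx': 316.97273285171815, 'cy': 199.77392119420293, 'camera_from_world': array([[ 3.70716310e-01,  9.28746064e-01, -4.07322703e-04,
        -6.73466961e-01],
       [-8.97829879e-01,  3.58263586e-01, -2.56024824e-01,
         2.89159771e-02],
       [-2.37636119e-01,  9.52782846e-02,  9.66670121e-01,
        -3.89860543e-01],
       [ 0.00000000e+00,  0.00000000e+00,  0.00000000e+00,
         1.00000000e+00]])}
{'clock': 0.15, 'q': array([-1.30107712,  0.47764213,  0.02236694,  1.55616917, -0.01152498,
        1.10930952, -0.08307742]), 'qd': array([ 0.00044089, -0.00166976,  0.0016448 , -0.00219517,  0.00151087,
        0.0010361 ,  0.00034523]), 'tau': array([ 3.36450859e-03, -5.83284152e+01,  1.53706368e+00, -2.72874320e+01,
       -5.41995582e-02,  1.45464978e-02,  9.32107469e-05]), 'position': array([0.24884785, 0.62697318, 0.22190736]), 'tcp_rot': array([-5.89901545e-01, -3.08552962e+00,  2.18103188e-03]), 'ft_force': array([-0.53576719, -0.43583828, -0.4118132 ]), 'wrist_torque': array([ 0.03800083, -0.00478795,  0.02606944]), 'grasp_force': 0.0, 'opening': 0.0879370171493207} -0.0187
```

View pics/scene0.png

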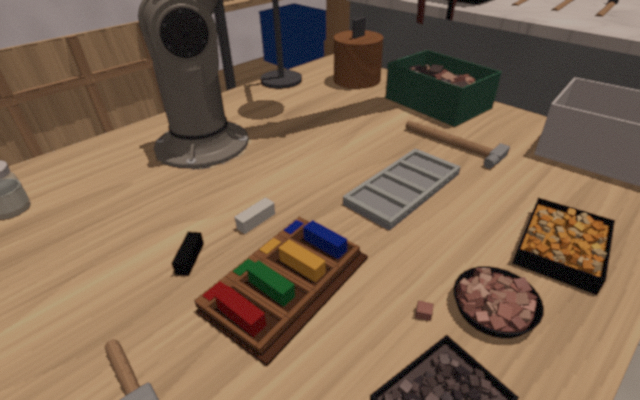

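View pics/side0.png

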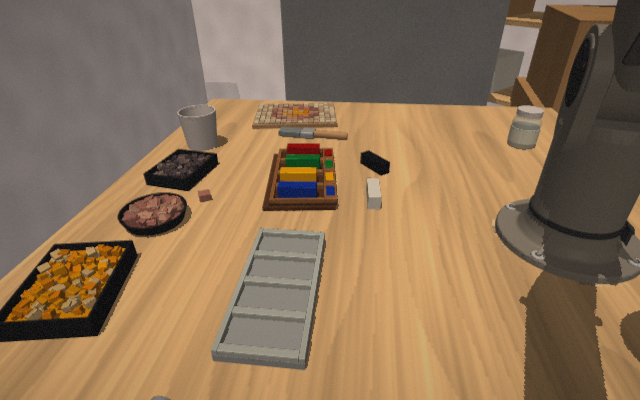

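View pics/wrist0.png

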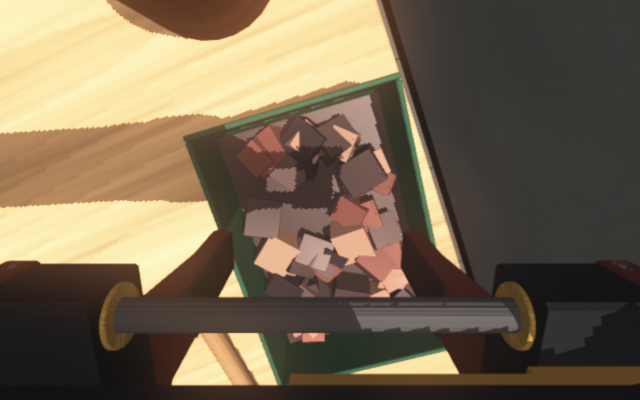

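The scene view shows the wooden rack around (285,285), with red, green, yellow and blue from lower-left to upper-right. The grey rack is at (403,187). The side camera confirms that, left to right (y descending), wood holds blue, yellow, green, red. I'll enlarge crops for corners.

```bash
python3 - <<'E'
import cv2
a=cv2.imread("pics/scene0.png")[140:360,180:470]; cv2.imwrite("pics/c1.png",cv2.resize(a,(783,594),interpolation=cv2.INTER_CUBIC))  #x2.7
a=cv2.imread("pics/side0.png")[135:370,190:400]; a=cv2.resize(a,None,fx=2.5,fy=2.5,interpolation=cv2.INTER_CUBIC); cv2.imwrite("pics/c2.png",a)
E
```

```text
(no output)
```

View pics/c1.png

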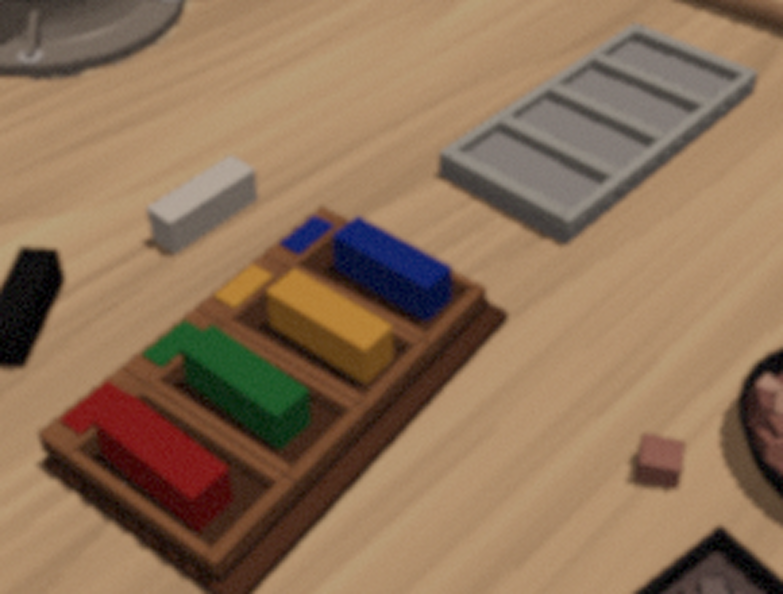

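View pics/c2.png

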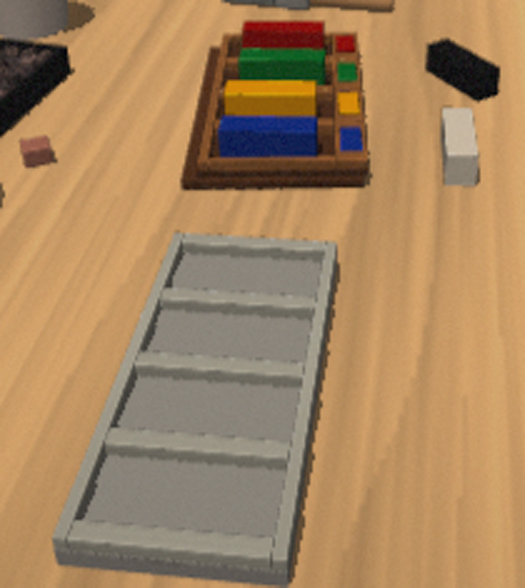

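c1 gives the grey rack top corners at about (441,157), (565,222), (755,72) and (640,26). It also shows each bar's top-face corners. c2 gives the grey top corners at (177,235), (337,242), (57,545) and (290,563). Next is a pose fit.

```bash
cat > h.py <<'E'
import numpy as np, cv2
from scipy.optimize import least_squares
def proj(c,P):
    P=np.atleast_2d(P); T=c["camera_from_world"]; p=P@T[:3,:3].T+T[:3,3]
    f=200/np.tan(np.radians(c["fovy"]/2)); return np.c_[c["cx"]+f*p[:,0]/-p[:,2], c["cy"]-f*p[:,1]/-p[:,2]]
def back(c,uv,z):
    T=c["camera_from_world"]; R=T[:3,:3]; f=200/np.tan(np.radians(c["fovy"]/2)); o=-R.T@T[:3,3]
    uv=np.atleast_2d(uv).astype(float); d=np.c_[(uv[:,0]-c["cx"])/f,-(uv[:,1]-c["cy"])/f,-np.ones(len(uv))]@R
    return o+d*((z-o[2])/d[:,2])[:,None]
def fit(obs,x0=(.6,0,0)):  # obs: list of (cam, local pts, z, pixels)
    def w(s,L,z):
        L=np.asarray(L,float);c,n=np.cos(s[2]),np.sin(s[2]); return np.c_[s[0]+L@[c,-n],s[1]+L@[n,c],np.full(len(L),z)]
    r=least_squares(lambda s:np.concatenate([(proj(c,w(s,L,z))-uv).ravel() for c,L,z,uv in obs]),x0)
    return r.x, r.fun.reshape(-1,2)
E
python3 - <<'E'
from h import *
from station import robot
np.set_printoptions(precision=4,suppress=True)
S=robot.capture("scene");D=robot.capture("side")
s=lambda a:np.array(a)/2.7+[180,140]; d=lambda a:np.array(a)/2.5+[190,135]
G=np.array([[-60,-130],[60,-130],[60,130],[-60,130]])/1e3
gs=s([[441,157],[565,222],[755,72],[640,26]]); gd=d([[337,242],[177,235],[57,545],[290,560]])
print(back(S,gs,.022),back(D,gd,.022))
for o in ([(S,G,.022,gs)],[(D,G,.022,gd)],[(S,G,.022,gs),(D,G,.022,gd)]): print("grey",*fit(o))
B=np.array([[-40,-13],[40,-13],[40,13],[-40,13]])/1e3
for n,u in dict(blue=[[334,234],[425,288],[451,272],[360,218]],yellow=[[266,290],[363,345],[391,324],[294,268]],green=[[184,352],[282,408],[310,383],[212,328]],red=[[97,430],[200,490],[229,466],[130,402]]).items():
    x,r=fit([(S,B,.046,s(u))]); print(n,x,abs(r).max())
E
```

```text
[[0.4412 0.0543 0.022 ]
 [0.5528 0.0582 0.022 ]
 [0.5492 0.3159 0.022 ]
 [0.4387 0.3137 0.022 ]] [[0.4285 0.0641 0.022 ]
 [0.5446 0.0691 0.022 ]
 [0.539  0.3277 0.022 ]
 [0.4227 0.3216 0.022 ]]
grey [0.4945 0.1863 0.0105] [[-1.4707 -1.3827]
 [ 0.9137  1.0587]
 [ 1.8776  0.4995]
 [-1.4721 -1.1123]]
grey [0.4842 0.1948 0.0258] [[ 0.5902 -0.2418]
 [-1.1625 -0.9857]
 [-0.9747 -1.1607]
 [ 1.3126  1.3227]]
grey [0.4865 0.1934 0.0253] [[-1.6236 -3.9606]
 [ 0.8833 -2.4378]
 [-0.3424 -2.5747]
 [-3.4916 -3.5083]
 [-0.5572 -0.7975]
 [-2.1455 -1.5426]
 [-2.3526 -2.3694]
 [-0.4175  0.0957]]
blue [ 0.5071 -0.0648  0.0297] 1.466852046042078
yellow [ 0.513  -0.1257  0.0934] 1.355756516246288
green [ 0.5152 -0.1908  0.1384] 1.9688452471317532
red [ 0.5266 -0.2568  0.157 ] 3.3148090020656014
```

```bash
cat >> h.py <<'E'
from scipy.spatial.transform import Rotation as Ro
def rel(st,xy,z,yaw):
    """tool-frame shift (cm) after turning, and turn (rad), for tool y along yaw+90deg"""
    R=Ro.from_rotvec(st["tcp_rot"]).as_matrix(); a=np.arctan2(R[1,1],R[0,1])
    t=-((yaw+np.pi/2-a+np.pi)%(2*np.pi)-np.pi); R2=R@Ro.from_rotvec([0,0,t]).as_matrix()
    return dict(turn=round(t,4),shift=np.round(100*R2.T@(np.array([*xy,z])-st["position"]),3))
E
python3 - <<'E'
from h import *
from station import robot
st=robot.read_state(); c=robot.capture("wrist");T=c["camera_from_world"]
R=Ro.from_rotvec(st["tcp_rot"]).as_matrix()
print("cam in tool",R.T@(-T[:3,:3].T@T[:3,3]-st["position"]))
print(R.T@T[:3,:3].T)
print(rel(st,(.50,.19),.24,.02),rel(st,(.51,-.16),.24,.1))
E
```

```text
cam in tool [ 0.07051694 -0.00096445 -0.16217534]
[[-2.01582154e-03  9.66692767e-01  2.55931690e-01]
 [ 9.99997290e-01  2.24685444e-03 -6.10326359e-04]
 [-1.16503933e-03  2.55929766e-01 -9.66694676e-01]]
{'turn': np.float64(-0.3978), 'shift': array([-24.231, -44.211,  -1.75 ])} {'turn': np.float64(-0.4778), 'shift': array([-18.121, -80.931,  -1.724])}
```

>>> drive_tool([
  {"turn":-0.13,"z":-2},
  {"turn":-0.13,"z":-2},
  {"turn":-0.13,"z":-2},
  {"x":-5,"y":-5},
  {"x":-5,"y":-5},
  {"x":-5,"y":-5},
  {"x":-5,"y":-5},
  {"x":-5,"y":-5},
  {"x":-5,"y":-5},
  {"x":-2,"y":-5},
  {"y":-5},
  {"y":-4},
], hand=0.05, force=35)

```text
invalid input at $.deltas[0]: expected keys x, y, z, turn
```

```bash
cat > look.py <<'E'
import sys,cv2,pickle
from h import *
from station import robot
n=sys.argv[1]; c=robot.capture("wrist"); st=robot.read_state(); pickle.dump((c,st),open(f"{n}.pkl","wb"))
cv2.imwrite(f"pics/{n}.png",c["color"][:,:,::-1]); print(st["clock"],st["position"],st["tcp_rot"],st["opening"],st["grasp_force"])
E
python3 look.py w1
```

```text
0.35 [0.24896624 0.6272846  0.22244955] [-5.90003461e-01 -3.08566158e+00  6.15125593e-04] 0.087714561707693 0.0
```

View pics/w1.png

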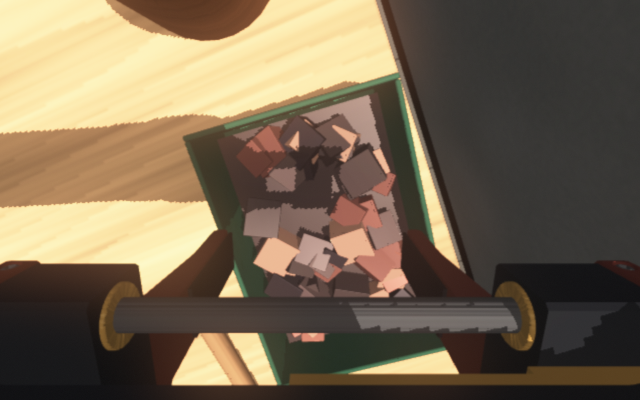

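The arm has not moved, because every row needs all four keys. I'll send it again.

>>> drive_tool([
  {"x":0,"y":0,"z":-2,"turn":-0.13},
  {"x":0,"y":0,"z":-2,"turn":-0.13},
  {"x":0,"y":0,"z":-2,"turn":-0.13},
  {"x":-4,"y":-4,"z":0,"turn":0},
  {"x":-4,"y":-4,"z":0,"turn":0},
  {"x":-4,"y":-5,"z":0,"turn":0},
  {"x":-4,"y":-5,"z":0,"turn":0},
  {"x":-4,"y":-5,"z":0,"turn":0},
  {"x":-4,"y":-5,"z":0,"turn":0},
  {"x":-4,"y":-5,"z":0,"turn":0},
  {"x":-4,"y":-5,"z":0,"turn":0},
  {"x":0,"y":-5,"z":0,"turn":0},
], hand=0.05, force=35)

```text
clock: 1.85
position: [0.5707, 0.2057, 0.2823]
tcp_rot: [-0.015, 3.141, -0.001]
ft_force: [-0.8, -0.8, 0.2]
opening: 0.0467
grasp_force: 0.0
```

>>> drive_tool([
  {"x":0,"y":0,"z":0,"turn":0},
  {"x":0,"y":0,"z":0,"turn":0},
])

```text
clock: 2.1
position: [0.5681, 0.2093, 0.2828]
tcp_rot: [0.02, -3.142, -0.001]
ft_force: [-0.4, -0.7, -1.3]
opening: 0.046
grasp_force: 0.0
```

```bash
python3 look.py w2
```

```text
2.15 [0.56791615 0.21015623 0.28270577] [ 2.24430637e-02 -3.14138684e+00 -1.48084572e-03] 0.046288132485218056 0.0
```

View pics/w2.png

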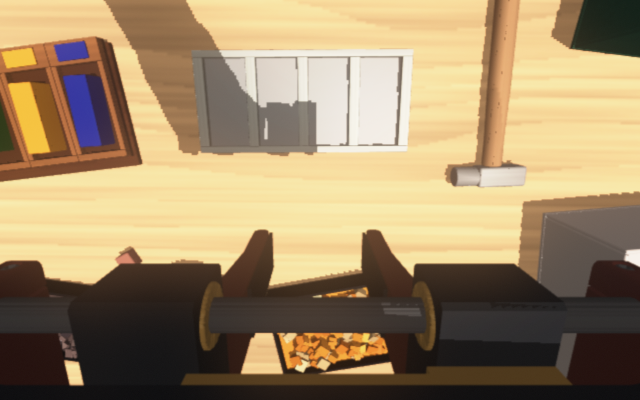

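w2 shows the grey rack top corners at TL (195,51), TR (412,50), BR (408,150) and BL (200,152). Top of image is toward the robot and left is -y. The wooden rack is at the left edge.

```bash
python3 - <<'E'
from h import *
import pickle
np.set_printoptions(precision=4,suppress=True)
c,st=pickle.load(open("w2.pkl","rb"))
G=np.array([[-60,-130],[-60,130],[60,130],[60,-130]])/1e3
u=np.array([[195,51],[412,50],[408,150],[200,152]],float)
print(back(c,u,.022)); print(fit([(c,G,.022,u)]))
E
```

```text
[[0.4312 0.0654 0.022 ]
 [0.4273 0.3189 0.022 ]
 [0.5436 0.3236 0.022 ]
 [0.5488 0.0619 0.022 ]]
(array([0.488 , 0.1925, 0.0155]), array([[-3.3228, -1.0564],
       [ 2.3812, -1.1316],
       [-0.2603,  1.9426],
       [ 1.2831,  1.0058]]))
```

>>> drive_tool([
  {"x":0,"y":-4,"z":0,"turn":-0.03},
  {"x":0,"y":-5,"z":0,"turn":-0.03},
  {"x":-1,"y":-5,"z":0,"turn":0},
  {"x":-1,"y":-5,"z":0,"turn":0},
  {"x":0,"y":-5,"z":0,"turn":0},
  {"x":0,"y":-5,"z":0,"turn":0},
  {"x":0,"y":-4,"z":0,"turn":0},
  {"x":0,"y":-3,"z":0,"turn":0},
  {"x":0,"y":0,"z":0,"turn":0},
  {"x":0,"y":0,"z":0,"turn":0},
])

```text
clock: 3.4
position: [0.611, -0.1467, 0.2824]
tcp_rot: [0.118, -3.139, -0.002]
ft_force: [-0.6, -0.2, 0.1]
opening: 0.0461
grasp_force: 0.0
```

```bash
python3 look.py w3
```

```text
3.45 [ 0.61093214 -0.14650885  0.28243814] [ 1.18924587e-01 -3.13922720e+00 -1.94741833e-03] 0.04652903077172537 0.0
```

View pics/w3.png

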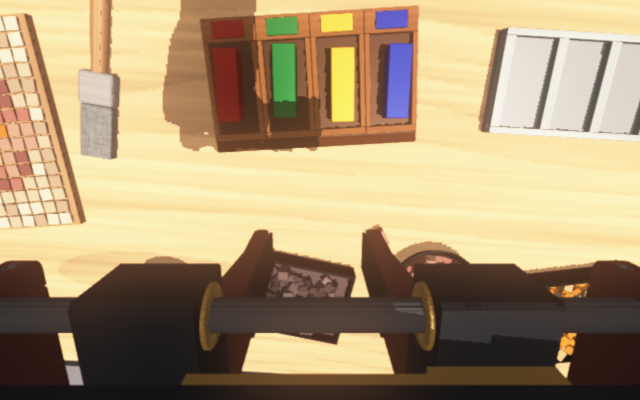

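```bash
python3 - <<'E'
import cv2
a=cv2.imread("pics/w3.png")[0:160,195:430]; cv2.imwrite("pics/c3.png",cv2.resize(a,None,fx=3.4,fy=3.4,interpolation=cv2.INTER_CUBIC))
E
```

```text
(no output)
```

View pics/c3.png

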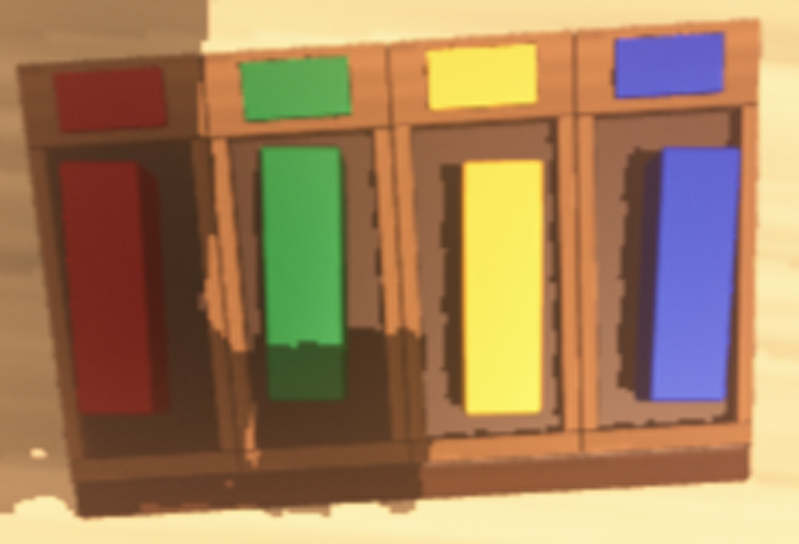

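c3 shows the bars' top faces: red (59,162)-(155,412), green (261,147)-(344,400), yellow (463,160)-(541,414), blue (663,147)-(726,400). I'll fit all poses jointly with a radial distortion term.

```bash
python3 - <<'E'
from h import *
import pickle
np.set_printoptions(precision=4,suppress=True)
c2,_=pickle.load(open("w2.pkl","rb"));c3,_=pickle.load(open("w3.pkl","rb"))
G=np.array([[-60,-130],[-60,130],[60,130],[60,-130]])/1e3
B=np.array([[-40,-13],[-40,13],[40,13],[40,-13]])/1e3
f3=lambda a:np.array(a)/3.4+[195,0]
obs=[(c2,0,G,.022,np.array([[195,51],[412,50],[408,150],[200,152]])),(c3,0,G[[0,3]],.022,np.array([[505,28],[488,131]]))]
for i,u in enumerate([[[59,162],[140,162],[155,412],[80,413]],[[261,147],[341,148],[344,400],[268,400]],[[463,160],[543,160],[541,414],[466,414]],[[663,147],[741,147],[726,400],[651,400]]]): obs.append((c3,i+1,B,.046,f3(u)))
def res(s):
    o=[]
    for c,i,L,z,uv in obs:
        x,y,a=s[3*i:3*i+3];C,n=np.cos(a),np.sin(a)
        p=proj(c,np.c_[x+L@[C,-n],y+L@[n,C],np.full(len(L),z)]); f=200/np.tan(np.radians(c["fovy"]/2))
        d=(p-[c["cx"],c["cy"]])/f; r2=(d**2).sum(1)[:,None]
        o.append(([c["cx"],c["cy"]]+f*d*(1+s[-1]*r2))-uv)
    return np.concatenate(o).ravel()
s0=[.49,.19,.02]+sum([[.51,y,.1] for y in(-.26,-.19,-.13,-.07)],[])+[0]
r=least_squares(res,s0); print(r.x[:-1].reshape(-1,3),r.x[-1]); print(r.fun.reshape(-1,2).round(1).tolist())
E
```

```text
[[ 0.4864  0.1924  0.0135]
 [ 0.519  -0.2559  0.0856]
 [ 0.5102 -0.1911  0.071 ]
 [ 0.5095 -0.1244  0.0911]
 [ 0.5002 -0.0609  0.0736]] -0.03928173241440836
[[-1.7, -0.8], [1.4, -0.7], [-0.7, 1.0], [1.6, -0.3], [-0.1, 0.4], [-0.6, 0.4], [0.3, 0.3], [-0.2, -0.2], [0.0, -0.1], [-0.1, -0.0], [0.0, 0.3], [0.0, -0.1], [0.0, -0.1], [-0.1, -0.1], [0.1, 0.7], [0.0, 0.3], [0.1, -0.7], [-0.2, -0.3], [-0.2, 0.2], [0.2, 0.4], [0.1, -0.2], [-0.1, -0.3]]
```

```bash
cat > t.py <<'E'
import sys
from h import *
from station import robot
P=dict(red=(.519,-.2559,.0856),green=(.5102,-.1911,.071),yellow=(.5095,-.1244,.0911),blue=(.5002,-.0609,.0736))
for n,y in dict(blue=-.093,yellow=-.031,green=.031,red=.093).items(): P["g"+n]=(.486-.018*y,.193+y,.018)
st=robot.read_state(); x,y,a=P[sys.argv[1]]; z=float(sys.argv[2])
print(st["clock"],st["position"].round(4),rel(st,(x,y),z,a))
E
python3 t.py blue .1
```

```text
3.45 [ 0.6109 -0.1465  0.2824] {'turn': np.float64(0.0021), 'shift': array([10.412,  9.329, 18.256])}
```

>>> drive_tool([
  {"x":2.4,"y":2.3,"z":2,"turn":0},
  {"x":4,"y":3.5,"z":4,"turn":0},
  {"x":4,"y":3.5,"z":4,"turn":0},
  {"x":0,"y":0,"z":4,"turn":0},
  {"x":0,"y":0,"z":4,"turn":0},
  {"x":0,"y":0,"z":0,"turn":0},
  {"x":0,"y":0,"z":0,"turn":0},
  {"x":0,"y":0,"z":0,"turn":0},
])

```text
clock: 4.45
position: [0.5065, -0.0677, 0.1091]
tcp_rot: [-0.114, 3.136, 0.0]
ft_force: [0.8, 0.1, 0.2]
opening: 0.0461
grasp_force: 0.0
```

```bash
python3 t.py blue .028; python3 look.py w4; python3 -c "
import cv2
a=cv2.imread('pics/w4.png');cv2.imwrite('pics/w4.png',a)"
```

```text
4.45 [ 0.5065 -0.0677  0.1091] {'turn': np.float64(-0.001), 'shift': array([0.604, 0.728, 8.112])}
4.5 [ 0.50628667 -0.06783546  0.10898934] [-1.13526313e-01  3.13673154e+00  1.64042072e-04] 0.046412919920414096 0.0
```

View pics/w4.png

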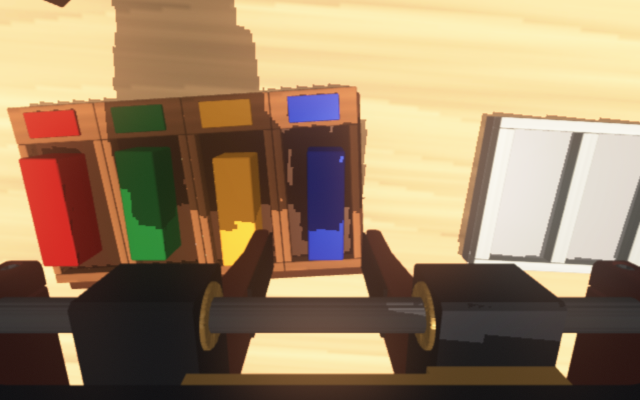

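w4 shows the blue bar at about (326,205), slightly right of the finger centre (317), which agrees with the +7 mm correction. Descending to grip.

>>> drive_tool([
  {"x":0.6,"y":0.7,"z":0,"turn":0},
  {"x":0,"y":0,"z":2,"turn":0},
  {"x":0,"y":0,"z":2,"turn":0},
  {"x":0,"y":0,"z":1.6,"turn":0},
  {"x":0,"y":0,"z":0,"turn":0},
  {"x":0,"y":0,"z":0,"turn":0},
  {"x":0,"y":0,"z":0,"turn":0},
])

```text
clock: 5.38
position: [0.4991, -0.0615, 0.0521]
tcp_rot: [-0.113, 3.138, 0.0]
ft_force: [-0.3, -0.1, 0.0]
opening: 0.046
grasp_force: 0.0
```

```bash
python3 t.py blue .028
```

```text
5.375 [ 0.4991 -0.0615  0.0521] {'turn': np.float64(-0.0015), 'shift': array([-0.11 ,  0.049,  2.415])}
```

>>> drive_tool([
  {"x":0,"y":0,"z":1.2,"turn":0},
  {"x":0,"y":0,"z":1.2,"turn":0},
  {"x":0,"y":0,"z":0,"turn":0},
  {"x":0,"y":0,"z":0,"turn":0},
])

```text
clock: 5.88
position: [0.4982, -0.0614, 0.0268]
tcp_rot: [0.113, -3.139, -0.0]
ft_force: [0.0, -0.6, 0.7]
opening: 0.0464
grasp_force: 0.0
```

>>> drive_tool([
  {"x":0,"y":0,"z":0,"turn":0},
  {"x":0,"y":0,"z":0,"turn":0},
  {"x":0,"y":0,"z":0,"turn":0},
  {"x":0,"y":0,"z":0,"turn":0},
], hand=-1, force=35)

```text
clock: 6.38
position: [0.4985, -0.0614, 0.0274]
tcp_rot: [0.113, -3.139, -0.0]
ft_force: [-0.0, -0.2, -1.9]
opening: 0.0255
grasp_force: 35.0
```

>>> drive_tool([
  {"x":0,"y":0,"z":-1.5,"turn":0},
  {"x":0,"y":0,"z":-3,"turn":0},
  {"x":0,"y":0,"z":-2.5,"turn":0},
  {"x":0,"y":0,"z":0,"turn":0},
])

```text
clock: 6.88
position: [0.5002, -0.0614, 0.0997]
tcp_rot: [-0.113, 3.135, 0.0]
ft_force: [-0.5, 0.2, -1.8]
opening: 0.0259
grasp_force: 35.0
```

```bash
python3 t.py gblue .09
```

```text
6.875 [ 0.5002 -0.0614  0.0997] {'turn': np.float64(0.0542), 'shift': array([ 0.964, 16.164,  0.967])}
```

>>> drive_tool([
  {"x":0,"y":0,"z":0,"turn":0.054},
  {"x":0.2,"y":2.2,"z":0,"turn":0},
  {"x":0.2,"y":4,"z":0,"turn":0},
  {"x":0.2,"y":4,"z":0,"turn":0},
  {"x":0.2,"y":4,"z":0,"turn":0},
  {"x":0.2,"y":2,"z":0,"turn":0},
  {"x":0,"y":0,"z":2,"turn":0},
  {"x":0,"y":0,"z":2,"turn":0},
  {"x":0,"y":0,"z":0,"turn":0},
  {"x":0,"y":0,"z":0,"turn":0},
  {"x":0,"y":0,"z":0,"turn":0},
])

```text
clock: 8.25
position: [0.4862, 0.1004, 0.0581]
tcp_rot: [-0.028, 3.14, 0.001]
ft_force: [0.6, 0.2, -1.7]
opening: 0.0259
grasp_force: 35.0
```

```bash
python3 t.py gblue .024; python3 look.py w5
```

```text
8.25 [0.4862 0.1004 0.0581] {'turn': np.float64(-0.0001), 'shift': array([-0.146, -0.046,  3.412])}
8.3 [0.48611437 0.10042934 0.0581021 ] [-2.82235638e-02  3.14037757e+00  7.03568090e-04] 0.025665512398792462 34.99888837337494
```

View pics/w5.png

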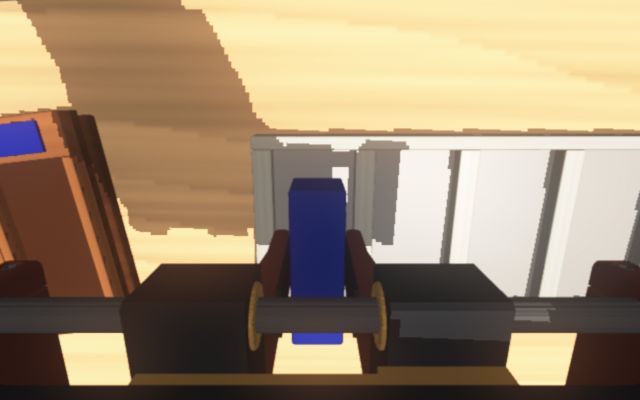

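w5 shows the blue bar (289–345) centred between the target pocket's rims (272–358), with its near end clear. Lowering.

>>> drive_tool([
  {"x":-0.1,"y":0,"z":1.2,"turn":0},
  {"x":0,"y":0,"z":1.2,"turn":0},
  {"x":0,"y":0,"z":0.9,"turn":0},
  {"x":0,"y":0,"z":0,"turn":0},
  {"x":0,"y":0,"z":0,"turn":0},
  {"x":0,"y":0,"z":0,"turn":0},
])

```text
clock: 9.05
position: [0.4866, 0.1004, 0.0244]
tcp_rot: [-0.029, 3.141, 0.0]
ft_force: [0.4, 0.3, -0.7]
opening: 0.026
grasp_force: 35.0
```

>>> drive_tool([
  {"x":0,"y":0,"z":0.1,"turn":0},
  {"x":0,"y":0,"z":0,"turn":0},
  {"x":0,"y":0,"z":0,"turn":0},
])

```text
clock: 9.43
position: [0.4867, 0.1004, 0.0235]
tcp_rot: [-0.029, 3.141, 0.0]
ft_force: [0.1, 0.9, -1.1]
opening: 0.0258
grasp_force: 35.0
```

>>> drive_tool([
  {"x":0,"y":0,"z":0,"turn":0},
  {"x":0,"y":0,"z":0,"turn":0},
  {"x":0,"y":0,"z":0,"turn":0},
], hand=0.05)

```text
clock: 9.8
position: [0.4868, 0.1005, 0.0236]
tcp_rot: [-0.029, 3.141, 0.0]
ft_force: [-0.1, -0.3, -0.2]
opening: 0.0458
grasp_force: 0.0
```

>>> drive_tool([
  {"x":0,"y":0,"z":-1.5,"turn":0},
  {"x":0,"y":0,"z":-3,"turn":0},
  {"x":0,"y":0,"z":-3,"turn":0},
  {"x":0,"y":0,"z":0,"turn":0},
])

```text
clock: 10.3
position: [0.4885, 0.1009, 0.1013]
tcp_rot: [-0.028, 3.136, 0.003]
ft_force: [-0.0, 0.6, 0.3]
opening: 0.0461
grasp_force: 0.0
```

```bash
python3 t.py yellow .09
```

```text
10.3 [0.4885 0.1009 0.1013] {'turn': np.float64(-0.0731), 'shift': array([ -0.038, -22.63 ,   1.095])}
```

>>> drive_tool([
  {"x":0,"y":0,"z":0,"turn":-0.073},
  {"x":0,"y":-2.6,"z":0,"turn":0},
  {"x":0,"y":-5,"z":0,"turn":0},
  {"x":0,"y":-5,"z":0,"turn":0},
  {"x":0,"y":-5,"z":0,"turn":0},
  {"x":0,"y":-5,"z":0,"turn":0},
  {"x":0,"y":0,"z":1.5,"turn":0},
  {"x":0,"y":0,"z":2,"turn":0},
  {"x":0,"y":0,"z":0,"turn":0},
  {"x":0,"y":0,"z":0,"turn":0},
  {"x":0,"y":0,"z":0,"turn":0},
])

```text
clock: 11.68
position: [0.5077, -0.1243, 0.0641]
tcp_rot: [-0.144, 3.137, -0.0]
ft_force: [-0.9, 0.4, -0.1]
opening: 0.046
grasp_force: 0.0
```

```bash
python3 t.py yellow .0275; python3 look.py w6
```

```text
11.675 [ 0.5077 -0.1243  0.0641] {'turn': np.float64(0.0008), 'shift': array([-0.175, -0.028,  3.658])}
11.725 [ 0.50771388 -0.12437469  0.06410137] [-1.43970463e-01  3.13718693e+00 -5.63854711e-05] 0.0461858837162805 0.0
```

View pics/w6.png

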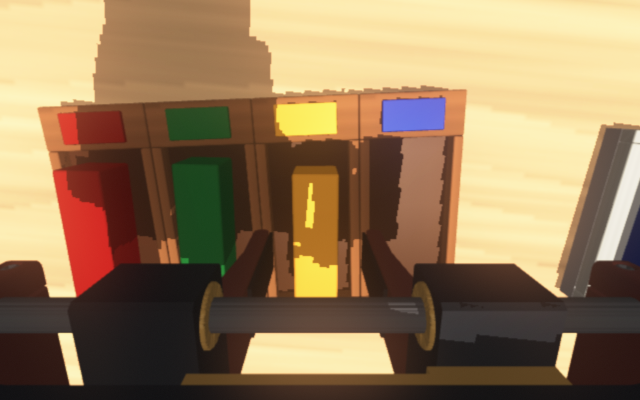

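w6 shows the yellow bar (293–338) centred between the fingers (about 317). Descending and gripping.

>>> drive_tool([
  {"x":-0.1,"y":0,"z":1.2,"turn":0},
  {"x":0,"y":0,"z":1.2,"turn":0},
  {"x":0,"y":0,"z":1.2,"turn":0},
  {"x":0,"y":0,"z":0,"turn":0},
  {"x":0,"y":0,"z":0,"turn":0},
])

```text
clock: 12.35
position: [0.5079, -0.1246, 0.0268]
tcp_rot: [0.143, -3.138, -0.0]
ft_force: [-1.4, 0.5, -0.5]
opening: 0.0462
grasp_force: 0.0
```

>>> drive_tool([
  {"x":0,"y":0,"z":0,"turn":0},
  {"x":0,"y":0,"z":0,"turn":0},
  {"x":0,"y":0,"z":0,"turn":0},
  {"x":0,"y":0,"z":0,"turn":0},
], hand=-1)

```text
clock: 12.85
position: [0.5082, -0.1246, 0.0274]
tcp_rot: [0.143, -3.138, -0.0]
ft_force: [0.8, 0.2, -0.8]
opening: 0.0261
grasp_force: 35.0
```

>>> drive_tool([
  {"x":0,"y":0,"z":-1.5,"turn":0},
  {"x":0,"y":0,"z":-3,"turn":0},
  {"x":0,"y":0,"z":-3,"turn":0},
  {"x":0,"y":0,"z":0,"turn":0},
])

```text
clock: 13.35
position: [0.51, -0.1249, 0.1053]
tcp_rot: [-0.143, 3.133, -0.001]
ft_force: [-0.7, -0.6, -2.2]
opening: 0.0261
grasp_force: 35.0
```

```bash
python3 t.py gyellow .1
```

```text
13.35 [ 0.51   -0.1249  0.1053] {'turn': np.float64(0.073), 'shift': array([ 1.834, 28.728,  0.504])}
```

>>> drive_tool([
  {"x":0,"y":0,"z":0,"turn":0.073},
  {"x":0.3,"y":3.7,"z":0,"turn":0},
  {"x":0.3,"y":5,"z":0,"turn":0},
  {"x":0.3,"y":5,"z":0,"turn":0},
  {"x":0.3,"y":5,"z":0,"turn":0},
  {"x":0.3,"y":5,"z":0,"turn":0},
  {"x":0.2,"y":5,"z":0,"turn":0},
  {"x":0,"y":0,"z":2,"turn":0},
  {"x":0,"y":0,"z":2,"turn":0},
  {"x":0,"y":0,"z":0,"turn":0},
  {"x":0,"y":0,"z":0,"turn":0},
  {"x":0,"y":0,"z":0,"turn":0},
])

```text
clock: 14.85
position: [0.4865, 0.1621, 0.0632]
tcp_rot: [-0.028, 3.14, 0.001]
ft_force: [0.3, 0.1, -0.9]
opening: 0.0253
grasp_force: 35.0
```

```bash
python3 t.py gyellow .0235; python3 look.py w7
```

```text
14.85 [0.4865 0.1621 0.0632] {'turn': np.float64(-0.0003), 'shift': array([ 2.000e-03, -8.000e-03,  3.971e+00])}
14.9 [0.48651241 0.16215213 0.06319259] [-2.80338405e-02  3.14031774e+00  1.02219005e-03] 0.02558896354191294 34.99919772148132
```

View pics/w7.png

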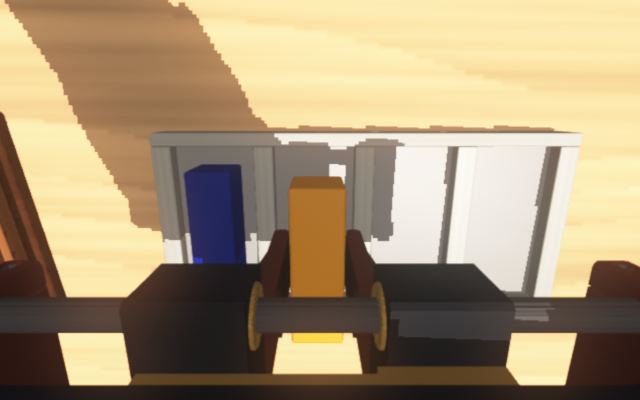

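w7 shows blue resting flat in the rightmost pocket (left in the image), and yellow centred over the next one (rims at about 268 and 362). I'll lower it and keep the last picture for the final check.

>>> drive_tool([
  {"x":0,"y":0,"z":1.5,"turn":0},
  {"x":0,"y":0,"z":1.4,"turn":0},
  {"x":0,"y":0,"z":1,"turn":0},
  {"x":0,"y":0,"z":0.1,"turn":0},
  {"x":0,"y":0,"z":0,"turn":0},
  {"x":0,"y":0,"z":0,"turn":0},
  {"x":0,"y":0,"z":0,"turn":0},
])

```text
clock: 15.78
position: [0.4858, 0.1618, 0.0223]
tcp_rot: [0.028, -3.141, 0.0]
ft_force: [-2.0, -2.1, 5.6]
opening: 0.0258
grasp_force: 35.0
```

>>> drive_tool([
  {"x":0,"y":0,"z":0,"turn":0},
  {"x":0,"y":0,"z":0,"turn":0},
  {"x":0,"y":0,"z":0,"turn":0},
], hand=0.05)

```text
clock: 16.15
position: [0.4863, 0.1618, 0.0224]
tcp_rot: [-0.028, 3.141, -0.0]
ft_force: [-0.2, -1.0, 2.1]
opening: 0.0457
grasp_force: 1.2
```

>>> drive_tool([
  {"x":0,"y":0,"z":-1.5,"turn":0},
  {"x":0,"y":0,"z":-3,"turn":0},
  {"x":0,"y":0,"z":-3,"turn":0},
  {"x":0,"y":0,"z":0,"turn":0},
])

```text
clock: 16.65
position: [0.4877, 0.1632, 0.1002]
tcp_rot: [-0.029, 3.137, 0.004]
ft_force: [-0.2, 0.5, -0.2]
opening: 0.0465
grasp_force: 0.0
```

```bash
python3 t.py green .1
```

```text
16.65 [0.4877 0.1632 0.1002] {'turn': np.float64(-0.0525), 'shift': array([  0.265, -35.497,  -0.067])}
```

>>> drive_tool([
  {"x":0,"y":0,"z":0,"turn":-0.053},
  {"x":0,"y":-3.5,"z":0,"turn":0},
  {"x":0,"y":-5,"z":0,"turn":0},
  {"x":0,"y":-5,"z":0,"turn":0},
  {"x":0,"y":-5,"z":0,"turn":0},
  {"x":0.1,"y":-5,"z":0,"turn":0},
  {"x":0.1,"y":-5,"z":0,"turn":0},
  {"x":0,"y":-5,"z":0,"turn":0},
  {"x":0,"y":-2,"z":1,"turn":0},
  {"x":0,"y":0,"z":2,"turn":0},
  {"x":0,"y":0,"z":0,"turn":0},
  {"x":0,"y":0,"z":0,"turn":0},
])

```text
clock: 18.15
position: [0.5093, -0.1917, 0.0676]
tcp_rot: [0.113, -3.139, -0.0]
ft_force: [0.1, -0.7, 0.3]
opening: 0.0459
grasp_force: 0.0
```

```bash
python3 t.py green .0275
```

```text
18.15 [ 0.5093 -0.1917  0.0676] {'turn': np.float64(0.0008), 'shift': array([-0.091,  0.053,  4.014])}
```

>>> drive_tool([
  {"x":-0.1,"y":0,"z":1.2,"turn":0},
  {"x":0,"y":0,"z":1.5,"turn":0},
  {"x":0,"y":0,"z":1.2,"turn":0},
  {"x":0,"y":0,"z":0,"turn":0},
  {"x":0,"y":0,"z":0,"turn":0},
])

```text
clock: 18.77
position: [0.51, -0.1921, 0.0281]
tcp_rot: [0.112, -3.139, -0.0]
ft_force: [-0.0, -0.5, 0.5]
opening: 0.0461
grasp_force: 0.0
```

>>> drive_tool([
  {"x":0,"y":0,"z":0,"turn":0},
  {"x":0,"y":0,"z":0,"turn":0},
  {"x":0,"y":0,"z":0,"turn":0},
  {"x":0,"y":0,"z":0,"turn":0},
], hand=-1)

```text
clock: 19.27
position: [0.5103, -0.1921, 0.0286]
tcp_rot: [-0.112, 3.139, 0.0]
ft_force: [-0.9, 0.9, 2.4]
opening: 0.0255
grasp_force: 35.0
```

>>> drive_tool([
  {"x":0,"y":0,"z":-1.5,"turn":0},
  {"x":0,"y":0,"z":-3,"turn":0},
  {"x":0,"y":0,"z":-3,"turn":0},
  {"x":0,"y":0,"z":0,"turn":0},
])

```text
clock: 19.77
position: [0.5119, -0.1927, 0.1061]
tcp_rot: [-0.111, 3.135, -0.002]
ft_force: [0.4, 0.5, -1.5]
opening: 0.0256
grasp_force: 35.0
```

```bash
python3 t.py ggreen .1
```

```text
19.775 [ 0.5119 -0.1927  0.1061] {'turn': np.float64(0.053), 'shift': array([ 1.902, 41.716,  0.553])}
```

>>> drive_tool([
  {"x":0,"y":0,"z":0,"turn":0.053},
  {"x":0.2,"y":3.7,"z":0,"turn":0},
  {"x":0.2,"y":5,"z":0,"turn":0},
  {"x":0.2,"y":5,"z":0,"turn":0},
  {"x":0.2,"y":5,"z":0,"turn":0},
  {"x":0.2,"y":5,"z":0,"turn":0},
  {"x":0.2,"y":5,"z":0,"turn":0},
  {"x":0.2,"y":5,"z":0,"turn":0},
  {"x":0.2,"y":5,"z":0,"turn":0},
  {"x":0.2,"y":3,"z":0,"turn":0},
  {"x":0,"y":0,"z":2,"turn":0},
  {"x":0,"y":0,"z":2,"turn":0},
])

```text
clock: 21.28
position: [0.484, 0.2249, 0.0623]
tcp_rot: [0.031, -3.141, 0.001]
ft_force: [0.0, -0.6, -1.1]
opening: 0.0257
grasp_force: 35.0
```

>>> drive_tool([
  {"x":0,"y":0,"z":0,"turn":0},
  {"x":0,"y":0,"z":0,"turn":0},
  {"x":0,"y":0,"z":0,"turn":0},
])

```text
clock: 21.65
position: [0.4852, 0.2246, 0.0642]
tcp_rot: [-0.028, 3.14, 0.001]
ft_force: [-0.2, -0.4, -1.3]
opening: 0.0256
grasp_force: 35.0
```

```bash
python3 t.py ggreen .0246
```

```text
21.65 [0.4852 0.2246 0.0642] {'turn': np.float64(-0.0001), 'shift': array([-0.019, -0.064,  3.96 ])}
```

>>> drive_tool([
  {"x":0,"y":0,"z":1.5,"turn":0},
  {"x":0,"y":0,"z":1.4,"turn":0},
  {"x":0,"y":0,"z":0.9,"turn":0},
  {"x":0,"y":0,"z":0.1,"turn":0},
  {"x":0,"y":0,"z":0,"turn":0},
  {"x":0,"y":0,"z":0,"turn":0},
  {"x":0,"y":0,"z":0,"turn":0},
])

```text
clock: 22.52
position: [0.4848, 0.2246, 0.0242]
tcp_rot: [-0.029, 3.141, 0.0]
ft_force: [0.1, 0.3, -2.1]
opening: 0.0259
grasp_force: 35.0
```

>>> drive_tool([
  {"x":0,"y":0,"z":0,"turn":0},
  {"x":0,"y":0,"z":0,"turn":0},
  {"x":0,"y":0,"z":0,"turn":0},
], hand=0.05)

```text
clock: 22.9
position: [0.4848, 0.2246, 0.0246]
tcp_rot: [-0.029, 3.141, 0.0]
ft_force: [0.1, -0.2, 0.4]
opening: 0.0455
grasp_force: 0.0
```

>>> drive_tool([
  {"x":0,"y":0,"z":-1.5,"turn":0},
  {"x":0,"y":0,"z":-3,"turn":0},
  {"x":0,"y":0,"z":-3,"turn":0},
  {"x":0,"y":0,"z":0,"turn":0},
])

```text
clock: 23.4
position: [0.4865, 0.2254, 0.1025]
tcp_rot: [-0.028, 3.137, 0.005]
ft_force: [0.1, 0.6, 0.3]
opening: 0.046
grasp_force: 0.0
```

```bash
python3 t.py red .1
```

```text
23.4 [0.4865 0.2254 0.1025] {'turn': np.float64(-0.0676), 'shift': array([  0.873, -48.234,   0.119])}
```

>>> drive_tool([
  {"x":0,"y":0,"z":0,"turn":-0.068},
  {"x":0,"y":-4,"z":0,"turn":0},
  {"x":0.1,"y":-5,"z":0,"turn":0},
  {"x":0.1,"y":-5,"z":0,"turn":0},
  {"x":0.1,"y":-5,"z":0,"turn":0},
  {"x":0.1,"y":-5,"z":0,"turn":0},
  {"x":0.1,"y":-5,"z":0,"turn":0},
  {"x":0.1,"y":-5,"z":0,"turn":0},
  {"x":0.1,"y":-5,"z":0,"turn":0},
  {"x":0.1,"y":-5,"z":0,"turn":0},
  {"x":0.1,"y":-4.2,"z":0,"turn":0},
  {"x":0,"y":0,"z":2,"turn":0},
])

```text
clock: 24.9
position: [0.5172, -0.2615, 0.0803]
tcp_rot: [-0.126, 3.137, -0.005]
ft_force: [0.5, 0.6, -0.1]
opening: 0.0461
grasp_force: 0.0
```

>>> drive_tool([
  {"x":0,"y":0,"z":1.5,"turn":0},
  {"x":0,"y":0,"z":0,"turn":0},
  {"x":0,"y":0,"z":0,"turn":0},
  {"x":0,"y":0,"z":0,"turn":0},
])

```text
clock: 25.4
position: [0.5178, -0.2562, 0.0651]
tcp_rot: [-0.136, 3.138, -0.0]
ft_force: [-1.8, 0.8, -0.5]
opening: 0.0461
grasp_force: 0.0
```

```bash
python3 t.py red .0275
```

```text
25.4 [ 0.5178 -0.2562  0.0651] {'turn': np.float64(0.0013), 'shift': array([-0.12 ,  0.025,  3.764])}
```

>>> drive_tool([
  {"x":-0.1,"y":0,"z":1.2,"turn":0},
  {"x":0,"y":0,"z":1.3,"turn":0},
  {"x":0,"y":0,"z":1.2,"turn":0},
  {"x":0,"y":0,"z":0,"turn":0},
  {"x":0,"y":0,"z":0,"turn":0},
])

```text
clock: 26.02
position: [0.5179, -0.2564, 0.0268]
tcp_rot: [0.135, -3.138, -0.0]
ft_force: [-0.1, -0.1, 0.4]
opening: 0.0462
grasp_force: 0.0
```

>>> drive_tool([
  {"x":0,"y":0,"z":0,"turn":0},
  {"x":0,"y":0,"z":0,"turn":0},
  {"x":0,"y":0,"z":0,"turn":0},
  {"x":0,"y":0,"z":0,"turn":0},
], hand=-1)

```text
clock: 26.52
position: [0.5181, -0.2564, 0.0274]
tcp_rot: [0.135, -3.139, -0.0]
ft_force: [0.3, -0.8, -1.5]
opening: 0.026
grasp_force: 35.0
```

>>> drive_tool([
  {"x":0,"y":0,"z":-1.5,"turn":0},
  {"x":0,"y":0,"z":-3,"turn":0},
  {"x":0,"y":0,"z":-3,"turn":0},
  {"x":0,"y":0,"z":0,"turn":0},
])

```text
clock: 27.02
position: [0.52, -0.2572, 0.1054]
tcp_rot: [-0.135, 3.134, -0.003]
ft_force: [-0.1, 0.1, -2.3]
opening: 0.0259
grasp_force: 35.0
```

```bash
python3 t.py gred .1
```

```text
27.025 [ 0.52   -0.2572  0.1054] {'turn': np.float64(0.068), 'shift': array([ 2.589, 54.381,  0.433])}
```

>>> drive_tool([
  {"x":0,"y":0,"z":0,"turn":0.068},
  {"x":0.2,"y":4.4,"z":0,"turn":0},
  {"x":0.3,"y":5,"z":0,"turn":0},
  {"x":0.3,"y":5,"z":0,"turn":0},
  {"x":0.3,"y":5,"z":0,"turn":0},
  {"x":0.3,"y":5,"z":0,"turn":0},
  {"x":0.2,"y":5,"z":0,"turn":0},
  {"x":0.2,"y":5,"z":0,"turn":0},
  {"x":0.2,"y":5,"z":0,"turn":0},
  {"x":0.2,"y":5,"z":0,"turn":0},
  {"x":0.2,"y":5,"z":0,"turn":0},
  {"x":0.2,"y":5,"z":0,"turn":0},
])

```text
clock: 28.52
position: [0.4815, 0.2883, 0.1018]
tcp_rot: [0.029, -3.141, 0.001]
ft_force: [1.9, -0.1, -0.3]
opening: 0.0251
grasp_force: 35.0
```

>>> drive_tool([
  {"x":0,"y":0,"z":2,"turn":0},
  {"x":0,"y":0,"z":2,"turn":0},
  {"x":0,"y":0,"z":0,"turn":0},
  {"x":0,"y":0,"z":0,"turn":0},
  {"x":0,"y":0,"z":0,"turn":0},
])

```text
clock: 29.15
position: [0.4828, 0.2871, 0.0633]
tcp_rot: [-0.028, 3.14, 0.001]
ft_force: [0.1, 0.0, -0.6]
opening: 0.0255
grasp_force: 35.0
```

```bash
python3 t.py gred .0235
```

```text
29.15 [0.4828 0.2871 0.0633] {'turn': np.float64(-0.0002), 'shift': array([-0.142, -0.12 ,  3.975])}
```

>>> drive_tool([
  {"x":-0.1,"y":-0.1,"z":1.5,"turn":0},
  {"x":0,"y":0,"z":1.4,"turn":0},
  {"x":0,"y":0,"z":1,"turn":0},
  {"x":0,"y":0,"z":0,"turn":0},
  {"x":0,"y":0,"z":0,"turn":0},
  {"x":0,"y":0,"z":0,"turn":0},
  {"x":0,"y":0,"z":0,"turn":0},
])

```text
clock: 30.02
position: [0.4833, 0.286, 0.0234]
tcp_rot: [0.029, -3.141, 0.0]
ft_force: [-0.3, 0.1, -1.2]
opening: 0.0259
grasp_force: 35.0
```

>>> drive_tool([
  {"x":0,"y":0,"z":0,"turn":0},
  {"x":0,"y":0,"z":0,"turn":0},
  {"x":0,"y":0,"z":0,"turn":0},
], hand=0.05)

```text
clock: 30.4
position: [0.4834, 0.2861, 0.0236]
tcp_rot: [-0.029, 3.141, 0.0]
ft_force: [0.7, 0.5, -0.6]
opening: 0.0459
grasp_force: 0.0
```

>>> drive_tool([
  {"x":0,"y":0,"z":-1.5,"turn":0},
  {"x":0,"y":0,"z":-3,"turn":0},
  {"x":0,"y":0,"z":-4,"turn":0},
  {"x":-2,"y":-3,"z":-4,"turn":0},
  {"x":-3,"y":-4,"z":-4,"turn":0},
  {"x":-3,"y":-3,"z":-4,"turn":0},
  {"x":0,"y":0,"z":0,"turn":0},
  {"x":0,"y":0,"z":0,"turn":0},
])

```text
clock: 31.4
position: [0.5636, 0.189, 0.2276]
tcp_rot: [0.029, -3.141, -0.001]
ft_force: [-0.0, 0.9, -0.0]
opening: 0.0463
grasp_force: 0.0
```

```bash
python3 look.py w8; python3 -c "
import cv2
a=cv2.imread('pics/w8.png')[0:230,130:530];cv2.imwrite('pics/c8.png',cv2.resize(a,None,fx=2,fy=2,interpolation=cv2.INTER_CUBIC))"
```

```text
31.45 [0.56291251 0.18947394 0.22679892] [ 3.11215185e-02 -3.13947986e+00 -1.70834244e-04] 0.04620763641396259 0.0
```

View pics/c8.png

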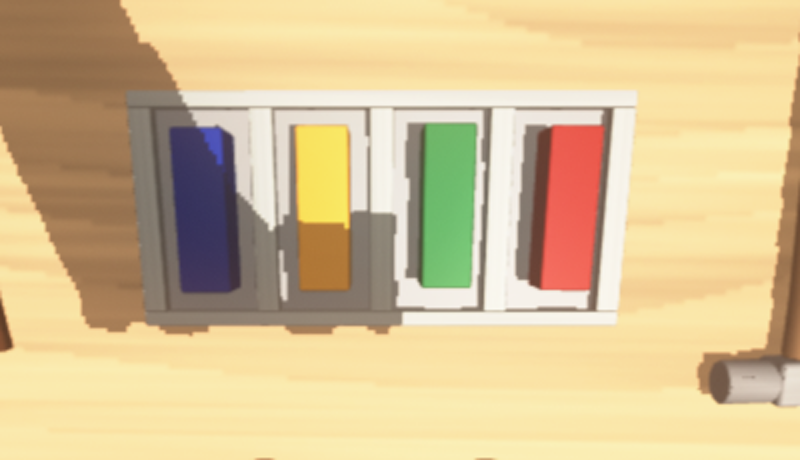

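c8 shows all four bars flat inside the grey pockets. From the robot's left (image right) to right they are red, green, yellow, blue, at about (572,208), (449,205), (323,208) and (203,210). The robot is clear, so I'm handing in.

```bash
python3 -c "
from station import robot
print(robot.job_done())"
```

```text
the job is handed in; nothing more can be done
None
```

All four bars lie flat and released in the grey rack in mirrored order (red, green, yellow, blue from left to right), and the job was handed in at about 31 s of the 91 s allowed; no verdict was shown.

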